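Right the toppled bottle and check it with the thermometer

TASK

The white square bottle has fallen over: stand it upright on the plywood ware board, wholly on the board, setting it down gently, and let go. Then pick up the yellow thermometer gun and hold it still for about two seconds with its nozzle aimed squarely at the middle of the red band on the standing bottle, from about 6 to 15 cm away. Finally lay the gun gently back on its cork mat on its side, and leave the jar, teacup, dish and stirring stick where they are.

Things in the scene. Friction and masses are not known exactly. Their poses are not given: they have to be found in the camera images.
- bottle: white porcelain bottle, 150 mm tall, 0.35 kg: square body 64 x 64 mm, 86 mm tall, cone shoulder to z = 104 mm, then a straight round neck 32 mm in diameter up to the mouth at 150 mm. Origin: centre of its base; z axis runs from base to mouth. It starts lying on one flat side on the steel top
- bottle_neck (a point): point on the bottle's axis in the neck, 126 mm above the base: where to grip; axes as the bottle's
- bottle_band (a point): centre of the 20 mm wide red band round the bottle's square part, on the bottle's axis, 45 mm above the base (the band's surface is 32 mm out); axes as the bottle's
- board: plywood ware board, 240 x 240 x 12 mm, clamped to the far edge of the steel cart top and fixed; origin: centre of its underside, on the cart top; z up, x away from the robot
- clamp: red-handled bar clamp on the far edge of the board, fixed, stands about 140 mm high; its jaw reaches 40 mm in over the board; origin: on the board's far edge at the cart top's height
- mat: cork mat, 200 (x) x 210 (y) x 4 mm, fixed; origin: centre of its underside
- gun: yellow pistol-shaped infrared thermometer, 0.22 kg, lying on its side on the mat: barrel 150 mm long along x, 44 mm wide (y), 36 mm thick (z); black handle from the rear of the barrel towards -y, out to 103 mm from the barrel's axis, between x = -82 and -30 mm. Origin: under the barrel's middle, at the lying side; x points out of the nozzle, z up as it lies. Grip the barrel across y, near x = 5 mm
- gun_nozzle (a point): centre of the nozzle's front face, at x = 75, y = 0, z = 18 mm in the gun's frame; axes as the gun's; it looks along +x
- lidjar: white porcelain lidded jar, 84 mm in diameter, 110 mm tall, lid and jar one piece; origin: centre of its base; leave alone
- teacup: copper-red teacup, 80 mm in diameter, 65 mm tall; origin: centre of its base; leave alone
- dish: brown stoneware trinket dish, 100 mm in diameter, 28 mm tall; origin: centre of its base; leave alone
- stick: flat wooden stirring stick, 200 (x) x 22 (y) x 7 mm; origin: centre of its underside; leave alone

How it is judged:
By the outcome, as a careful person would: the job done as asked, in the order asked, and still so for the second after the job is handed in, with the robot touching nothing.
It also fails if it takes over 72 s, if anything falls off the work surface, if the arm or the gripper's body presses on something with over 40 N, if the wrist force passes 120 N, or if a joint passes its speed limit or range.

ROBOT

A 7-joint arm with a two-finger parallel gripper is mounted at the origin on the work surface. World frame = base frame: x ahead of the robot, y to its left, z up, the work surface at z = 0. Lengths are in m, angles in rad, forces in N, time in s.
With the tool pointing down it reaches from about 0.425 to 0.95 m from the base axis. Payload 4.7 kg.
Tool frame: the origin (TCP) lies between the finger pads; the fingertips stand 25 mm ahead of it and the grasp point (between the pads) lies 6 mm ahead of it; z points along the fingers, y is the line along which they close (so a half turn about z gives the same grasp; the last joint's range is limited). The gripper opens to 85 mm and grips with 20 to 120 N. Pads are 22 mm wide; open, the fingers measure 114 mm over their backs; the gripper's body (76 mm by 85 mm) begins 54 mm behind the grasp point. The pads swing forward as they close: fully open they stand 13 mm farther back than shut.
Start: joints at [1.211, 0.469, -0.049, 1.532, 0.024, 1.141, -0.082], TCP at [0.219, -0.638, 0.256] pointing down, gripper open.
Joint ranges: [-2.59, 2.59], [-0.33, 1.99], [-1.39, 1.29], [0.1, 2.45], [-1.04, 4.18], [0.21, 1.99], [-2.66, 2.66]. Speed limits (rad/s): [2.57, 2.57, 3.14, 3.14, 3.14, 3.14, 3.14].

INTERFACE

Orientations are given as a 3x3 rotation matrix whose columns are the frame's x, y, z axes.
In Python, from rig import * gives the robot as it stands. Calls block until the motion is done:
- movep(position, orientation): joint-space move of the TCP to a pose.
- move_l(position, attitude=None, feed=0.15, until_force=None): straight line of the TCP; attitude=None keeps the orientation; feed is the mean speed in m/s. With until_force (N) it stops when the force on the tool has changed by that much, and returns True; else False.
- move_joints(angles): joint-space move.
- command_gripper(opening, newtons=None): finger opening in m; newtons is the grip in N (None keeps the last); returns when the fingers have stopped.
- sleep(seconds).
- inverse_kinematics(position, orientation): joint angles nearest the present ones, or None.
- sense(): the state.
- camera(name): name is "side" or "top"; returns (picture, depth): 400x640x3 uint8, red, green, blue; 400x640 float32, m along the optical axis (not along the pixel's ray), 0 where there is no reading.
- camera_params(name): a dict with "K" (3x3 intrinsics, pixels), "dist" ([k1, k2, p1, p2, k3] as OpenCV has them; the pictures are not rectified), "position" and "rotation" of the camera in the world. Camera axes: x right, y down, z forward; pixel columns grow to the right and rows downward; lengths in m; the calibration is good to about 2 mm. A picture is of the moment at which its call begins. camera_params takes no time and is no camera call.
A pose or a line that the arm cannot do raises Unreachable and nothing moves.
- finish_job(): hands the job in; it is judged then, once.
The state is a dict: "time_s": time; "joint_pos": joint angles; "qd": joint speeds; "joint_efforts": joint torques, N m; "position": TCP position; "tcp_rot": TCP orientation; "wrist_force": force on the tool from outside, world axes, zero at the start; "ft_torque": the same for the moment, N m; "finger_gap": finger opening in m; "gripper_force": force on a finger pad.
Only numpy, scipy, OpenCV 4.12 (cv2) and the standard library are available. Lean on these libraries where they do the work, as an engineer would, in place of code of your own. Each camera call takes 0.05 s, during which the arm holds its last target. There are 200 camera calls.

## Working session

There is one attempt and no reset: what is moved stays moved. The work goes in short steps, each a Python script; the robot and the scene stay as the last script left them, time stands still between calls to the robot, and variables do not carry over. Pictures are saved under pics/ and viewed, at most 10 in all, crops included, and the job is handed in when it is done.

```bash
mkdir -p pics; ls; python3 - <<'E'
from rig import *
import cv2,numpy as np
for n in("top","side"):
    p,d=camera(n); np.savez(f"{n}0.npz",p=p,d=d)
    cv2.imwrite(f"pics/{n}0.png",p[:,:,::-1]); c=camera_params(n); print(n,c)
s=sense();print(s["time_s"],s["position"],s["tcp_rot"])
E
```

```text
pics
top {'K': array([[504.03724418,   0.        , 328.48107185],
       [  0.        , 504.03724418, 198.01595961],
       [  0.        ,   0.        ,   1.        ]]), 'dist': array([-0.0189266,  0.       ,  0.       ,  0.       ,  0.       ]), 'position': array([ 0.50648269, -0.02602487,  1.38493791]), 'rotation': array([[-0.0030675 , -0.99798918,  0.06331023],
       [-0.99993738,  0.00237978, -0.01093534],
       [ 0.01076269, -0.06333981, -0.99793398]])}
side {'K': array([[441.53586428,   0.        , 325.04646159],
       [  0.        , 441.53586428, 192.39089105],
       [  0.        ,   0.        ,   1.        ]]), 'dist': array([0.00162311, 0.        , 0.        , 0.        , 0.        ]), 'position': array([ 0.39469646, -0.83389766,  0.81197568]), 'rotation': array([[ 0.98287317, -0.11049863,  0.14748013],
       [-0.18373531, -0.64926226,  0.73803784],
       [ 0.01420111, -0.7524949 , -0.65844495]])}
0.1 [ 0.21912876 -0.63794935  0.25537642] [[ 9.45759120e-01  3.24868176e-01 -5.96621500e-04]
 [ 3.24868721e-01 -9.45757756e-01  1.60642504e-03]
 [-4.23830366e-05 -1.71311480e-03 -9.99998532e-01]]
```

View pics/top0.png

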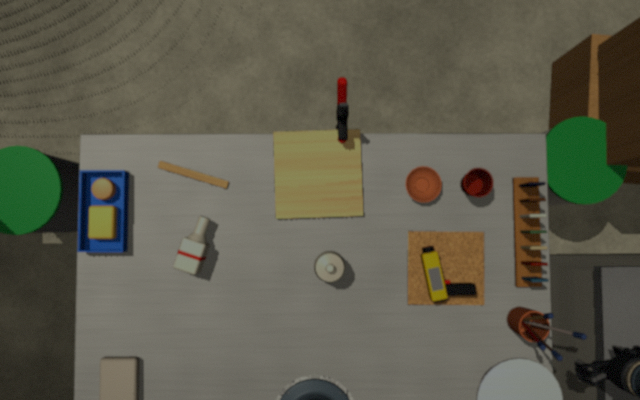

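View pics/side0.png

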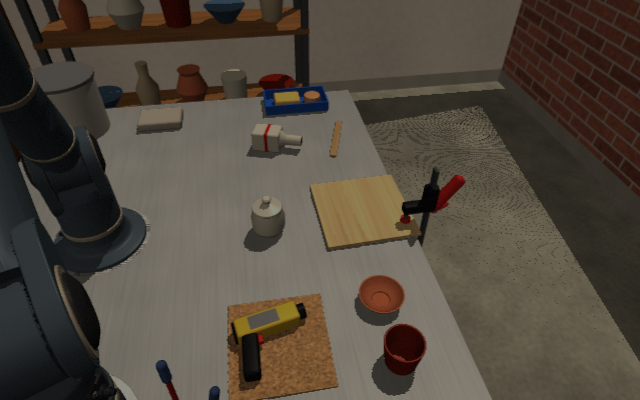

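Top view: the bottle lies at about (195,248) with its neck up at (203,222), the board is at (318,174), and the jar at (330,267). The gun is at (435,275), black nozzle at (428,250) and handle to the right at (462,290). The side view agrees.

```bash
cat > h.py <<'E'
import numpy as np,cv2
from rig import *
def rays(n,px):
    c=camera_params(n); u=cv2.undistortPoints(np.float64(px).reshape(-1,1,2),c["K"],c["dist"])[:,0]
    return c["position"],np.c_[u,np.ones(len(u))]@c["rotation"].T
def onplane(n,px,z):
    o,d=rays(n,px); return o+d*((z-o[2])/d[:,2])[:,None]
def cloud(n,dep):
    v,u=np.mgrid[:400,:640]; o,d=rays(n,np.c_[u.ravel(),v.ravel()])
    P=o+d*dep.ravel()[:,None]; P[dep.ravel()==0]=np.nan; return P.reshape(400,640,3)
def rect(P):
    r=cv2.minAreaRect(np.float32(P[:,:2])); b=cv2.boxPoints(r); return np.round(r[0],4),np.round(r[1],4),round(r[2],1),np.round(b,3).tolist()
E
python3 - <<'E'
from h import *
for n in("top","side"):
    f=np.load(n+"0.npz");p=f["p"];P=cloud(n,f["d"]);hsv=cv2.cvtColor(p,cv2.COLOR_RGB2HSV);H,S,V=[hsv[...,i].astype(int) for i in range(3)]
    X,Y,Z=P[...,0],P[...,1],P[...,2]
    print(n,"table z",np.nanmedian(Z[(abs(X-.45)<.03)&(abs(Y-.15)<.03)]))
    R=(abs(X-.42)<.13)&(abs(Y-.25)<.12)
    body=R&(Z>.056)&(Z<.08); print("bodytop",body.sum(),np.nanmedian(Z[body]),rect(P[body]))
    neck=R&(Z>.035)&(Z<.056)&(X>.455); print("neck",neck.sum(),np.nanmax(Z[neck]),rect(P[neck]))
    red=R&((H<8)|(H>172))&(S>120)&(Z>.056); print("red",red.sum(),np.nanmean(P[red],0))
    G=(abs(X-.36)<.14)&(abs(Y+.26)<.14)
    yel=G&(H>20)&(H<34)&(S>150)&(V>90); 
    print("yel",yel.sum(),np.nanmedian(Z[yel]),rect(P[yel&(Z>.033)]))
    gt=G&(Z>.033)&(Z<.07); print("guntop",gt.sum(),rect(P[gt]))
    bd=(abs(X-.55)<.2)&(abs(Y)<.2)&(Z>.007)&(Z<.017); print("board",bd.sum(),rect(P[bd]))
    for nm,(x,y),h in(("jar",(.34,-.04),.11),("dish",(.53,-.28),.028),("cup",(.53,-.4),.065)):
        m=(np.hypot(X-x,Y-y)<.1)&(Z>.02)&(Z<.13); print(nm,rect(P[m])[:2])
E
```

```text
top table z -0.00010068253437989227
bodytop 834 0.06335101586562086 (array([0.446 , 0.3235]), array([0.0654, 0.0951]), 71.1, [[0.38999998569488525, 0.30799999833106995], [0.47999998927116394, 0.2770000100135803], [0.5019999742507935, 0.33899998664855957], [0.41200000047683716, 0.3700000047683716]])
neck 316 0.05594151733053043 (array([0.5056, 0.3018]), array([0.0664, 0.0796]), 67.8, [[0.4560000002384186, 0.28600001335144043], [0.5299999713897705, 0.25600001215934753], [0.5550000071525574, 0.3179999887943268], [0.48100000619888306, 0.3479999899864197]])
red 71 [0.44202229 0.32147051 0.06412376]
yel 536 0.03926258125046023 (array([ 0.3845, -0.3225]), array([0.1295, 0.0452]), 12.3, [[0.3160000145435333, -0.3140000104904175], [0.32600000500679016, -0.3580000102519989], [0.453000009059906, -0.3310000002384186], [0.4429999887943268, -0.28700000047683716]])
guntop 1065 (array([ 0.3951, -0.3448]), array([0.1497, 0.0932]), 12.4, [[0.31200000643730164, -0.3149999976158142], [0.3319999873638153, -0.4059999883174896], [0.4779999852180481, -0.37400001287460327], [0.4580000042915344, -0.2829999923
[... 1217 characters left out ...]
399999976158142, -0.289000004529953]])
guntop 1760 (array([ 0.3926, -0.3456]), array([0.1499, 0.093 ]), 11.8, [[0.3100000023841858, -0.3149999976158142], [0.32899999618530273, -0.40700000524520874], [0.4749999940395355, -0.37599998712539673], [0.4560000002384186, -0.2849999964237213]])
board 5045 (array([0.6069, 0.0015]), array([0.299 , 0.3583]), 68.6, [[0.38600000739097595, -0.07199999690055847], [0.718999981880188, -0.2029999941587448], [0.828000009059906, 0.07500000298023224], [0.4950000047683716, 0.20600000023841858]])
jar (array([ 0.4049, -0.0495]), array([0.071 , 0.0749]))
dish (array([ 0.5375, -0.3122]), array([0.1988, 0.0866]))
cup (array([ 0.6091, -0.391 ]), array([0.0404, 0.1488]))
```

```bash
cat >> h.py <<'E'
def bottleR(a,t):
    """tool attitude gripping lying bottle with horizontal axis a, tool leaning t toward the mouth"""
    z=np.array([-a[0]*np.sin(t),-a[1]*np.sin(t),-np.cos(t)]); y=np.array([-a[1],a[0],0]); return np.c_[np.cross(y,z),y,z]
def flip(R): return R@np.diag([-1,-1,1.])
def placeR(b,t):
    """bottle upright; tool approaches along horizontal bearing b, pointing down by t"""
    u=np.array([np.cos(b),np.sin(b),0]); z=u*np.cos(t)-np.array([0,0,np.sin(t)]); y=np.array([-u[1],u[0],0]); return np.c_[np.cross(y,z),y,z]
E
python3 - <<'E'
from h import *
f=np.load("top0.npz");P=cloud("top",f["d"]);hsv=cv2.cvtColor(f["p"],cv2.COLOR_RGB2HSV).astype(int);X,Y,Z=np.moveaxis(P,2,0)
m=(hsv[...,0]>15)&(hsv[...,0]<32)&(hsv[...,1]>70)&(Z>.005)&(Z<.02)&(abs(Y)<.2)&(X>.4)&(X<.9)
print("board",rect(P[m])[:], m.sum())
for n in("top","side"):
    Q=cloud(n,np.load(n+"0.npz")["d"]);x,y,z=np.moveaxis(Q,2,0)
    mm=(np.hypot(x-.39,y+.045)<.09)&(z>.03)&(z<.13); print("jar",rect(Q[mm]),np.nanmax(z[mm]),np.nanmean(Q[mm&(z>.1)],0))
    a=np.array([np.cos(np.radians(-18.9)),np.sin(np.radians(-18.9))]);d=Q[...,:2]-[.401,.339];s=d@a;l=d@[-a[1],a[0]]
    for lo,hi in((.0,.03),(.03,.06),(.06,.085),(.108,.125),(.125,.145)):
        q=(s>lo)&(s<hi)&(abs(l)<.06)&(z>(.056 if hi<.1 else .034)); print(lo,"lat",np.nanmin(l[q]).round(4),np.nanmax(l[q]).round(4),"mean",l[q].mean().round(4),z[q].max().round(4))
    q=(abs(l)<.05)&(z>.034)&(s>-.03)&(s<.2);print("s range",s[q].min(),s[q].max())
a=np.array([np.cos(np.radians(-18.9)),np.sin(np.radians(-18.9)),0]);N=np.array([.401,.339,.032])+.126*a
for t in(0,15,30,45):
    R=bottleR(a,np.radians(t))
    for F in(R,flip(R)):
        q=inverse_kinematics(N-.006*F[:,2],F);q2=inverse_kinematics(N-.1*F[:,2],F); print("grasp",t,None if q is None else np.round(q,2),q2 is not None)
for t in(0,15,30,45):
  for b in(-45,-30,-15,0,15,30,45):
    for x in(.6,.65):
      R=placeR(np.radians(b),np.radians(t)); r=[]
      for F in(R,flip(R)):
        q=inverse_kinematics(np.array([x,0.02,.138])-.006*F[:,2],F); r.append("-" if q is None else np.round(q,1).tolist())
      if r!=["-","-"]: print("place",t,b,x,r)
E
```

```text
board (array([ 0.661 , -0.0119]), array([0.2403, 0.2402]), 1.7, [[0.5370000004768372, 0.10499999672174454], [0.5450000166893005, -0.13600000739097595], [0.7850000262260437, -0.12800000607967377], [0.7770000100135803, 0.1120000034570694]]) 7377
jar (array([ 0.412 , -0.0429]), array([0.0818, 0.0783]), 89.8, [[0.37299999594688416, -0.08399999886751175], [0.45100000500679016, -0.08399999886751175], [0.45100000500679016, -0.0020000000949949026], [0.37299999594688416, -0.0020000000949949026]]) 0.1164488440299718 [ 0.41295048 -0.0418683   0.10872916]
0.0 lat -0.0327 0.0317 mean -0.0011 0.0705
0.03 lat -0.0328 0.0326 mean -0.0009 0.0721
0.06 lat -0.0328 0.0321 mean -0.0011 0.0701
0.108 lat -0.0155 0.0148 mean -0.0015 0.0557
0.125 lat -0.0143 0.0159 mean -0.0009 0.0518
s range -0.00039789281490612674 0.15112462559084863
jar (array([ 0.4108, -0.0474]), array([0.078 , 0.0781]), 41.5, [[0.35600000619888306, -0.04399999976158142], [0.40700000524520874, -0.10199999809265137], [0.4659999907016754, -0.050999999046325684], [0.414000004529953, 0.00800000037997961]]) 0.11235179902617298 [ 0.41051134 -0
[... 4572 characters left out ...]
, [0.4, 0.4, -0.6, 2.3, 2.4, 0.4, 2.3]]
place 45 0 0.65 [[0.8, 0.7, -1.2, 2.2, 2.0, 0.7, -0.2], [0.2, 0.4, -0.4, 2.2, 2.4, 0.4, 2.3]]
place 45 15 0.6 [[0.9, 0.7, -1.2, 2.3, 2.2, 0.4, -0.2], [0.6, 0.5, -0.8, 2.3, 2.7, 0.3, 2.3]]
place 45 15 0.65 [[0.9, 0.7, -1.2, 2.2, 2.1, 0.5, -0.0], [0.6, 0.5, -0.8, 2.2, 2.5, 0.3, 2.5]]
place 45 30 0.6 [[0.6, 0.5, -0.6, 2.2, 4.1, 0.2, -1.9], [0.6, 0.5, -0.6, 2.2, 4.1, 0.2, 1.2]]
place 45 30 0.65 [[0.9, 0.8, -1.1, 2.1, 1.8, 0.2, 0.5], [1.0, 0.9, -1.3, 2.1, 1.7, 0.4, -2.5]]
place 45 45 0.6 [[1.1, 0.9, -1.4, 2.1, 1.1, 0.3, 1.5], [1.1, 0.9, -1.3, 2.1, 1.0, 0.3, -1.5]]
place 45 45 0.65 [[1.1, 1.0, -1.3, 2.0, 1.1, 0.4, 1.6], [0.8, 0.6, -0.8, 2.0, -0.9, 0.3, 0.3]]
```

```bash
python3 - <<'E'
from h import *
an=np.radians(-18.9);a=np.array([np.cos(an),np.sin(an),0]);N=np.array([.4008,.3385,.032])+.126*a
t=np.radians(30);R=bottleR(a,t);T=N-.006*R[:,2]
movep(T-.12*R[:,2],R); move_l(T,feed=.12); 
print("pre",sense()["wrist_force"],sense()["time_s"])
command_gripper(0.0,90); s=sense(); print(s["finger_gap"],s["gripper_force"],s["wrist_force"],s["time_s"])
move_l(T+[0,0,.12],feed=.12)
P=placeR(np.radians(-45),t); B=np.array([.64,.02,.138]); G=B-.006*P[:,2]
movep(G+[0,0,.06],P); s=sense(); print(s["position"]-G,s["finger_gap"],s["wrist_force"],s["time_s"])
for n in("top","side"):
    p,d=camera(n);np.savez(n+"1.npz",p=p,d=d); cv2.imwrite(f"pics/{n}1.png",cv2.resize(p[60:300,200:520] if n=="side" else p[60:300,150:470],None,fx=2,fy=2)[:,:,::-1])
E
```

```text
pre [ 0.56745736 -0.71872293  0.00675365] 4.7
0.02975724904987918 88.69401879608631 [ 1.27961369 -0.81887195  4.03000656] 5.25
[-0.0002192   0.00056253  0.05919338] 0.02972216399076068 [-0.46811983 -1.17845588 -4.0595701 ] 7.675
```

View pics/side1.png

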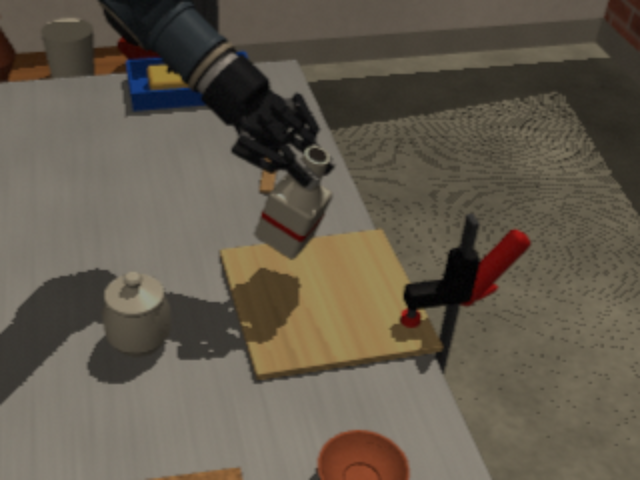

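The bottle hangs at crop (290,215) with its axis visibly tilted (it slipped in pitch in the grip). I'll measure the tilt from face planes.

```bash
cat >> h.py <<'E'
def plane(Q):
    for _ in range(4):
        c=Q.mean(0);n=np.linalg.svd(Q-c)[2][2];e=(Q-c)@n;Q=Q[abs(e)<=max(.002,1.5*e.std())]
    return c,n,e.std(),len(Q)
E
python3 - <<'E'
from h import *
s=sense();R=s["tcp_rot"];print(np.round(R,3).tolist());gp=s["position"]+.006*R[:,2]
for n in("side","top"):
    f=np.load(n+"1.npz");P=cloud(n,f["d"]);hsv=cv2.cvtColor(f["p"],cv2.COLOR_RGB2HSV).astype(int)
    Q=(P-gp)@R; # tool frame rel. grasp point
    m=(np.linalg.norm(P-gp,axis=2)<.16)&(P[...,2]>.03)
    red=m&((hsv[...,0]<8)|(hsv[...,0]>172))&(hsv[...,1]>120)
    print(n,red.sum(),"red mean rel gp",P[red].mean(0)-gp)
    if n=="side":
        for (u,v) in((340,174),(348,178),(361,160)):
            k=np.zeros(m.shape,bool);k[v-6:v+7,u-5:u+6]=1;k&=m
            c,nn,e,N=plane(P[k]);print((u,v),c-gp,nn*np.sign(-nn[1]),e,N)
        w=P[m&(hsv[...,1]<60)&(hsv[...,2]>90)]-gp; print("lowest",w[np.argsort(w[:,2])[:3]])
cv2.imwrite("pics/b.png",cv2.resize(np.load("side1.npz")["p"][120:200,310:390],None,fx=7,fy=7,interpolation=0)[:,:,::-1])
E
```

```text
[[-0.355, 0.707, 0.612], [0.355, 0.707, -0.612], [-0.865, -0.0, -0.502]]
side 79 red mean rel gp [-0.03187173 -0.0105461  -0.08203849]
(340, 174) [-0.0389168  -0.0078254  -0.08469496] [-0.69046703 -0.7211442  -0.0566244 ] 0.0010343447359066132 114
(348, 178) [-0.02205283 -0.02183134 -0.0861887 ] [-0.54653391 -0.83373002 -0.07870791] 0.0011840328790328016 97
(361, 160) [ 0.01019793 -0.00814573 -0.04486631] [ 0.70682207 -0.61380235  0.35163793] 0.0011882692780478589 79
lowest [[ 0.01278167  0.0129465  -0.11784987]
 [ 0.01565886  0.01492135 -0.11305755]
 [ 0.01799521  0.01512725 -0.1068116 ]]
top 2 red mean rel gp [-0.05496415  0.01828065 -0.06796429]
```

View pics/b.png

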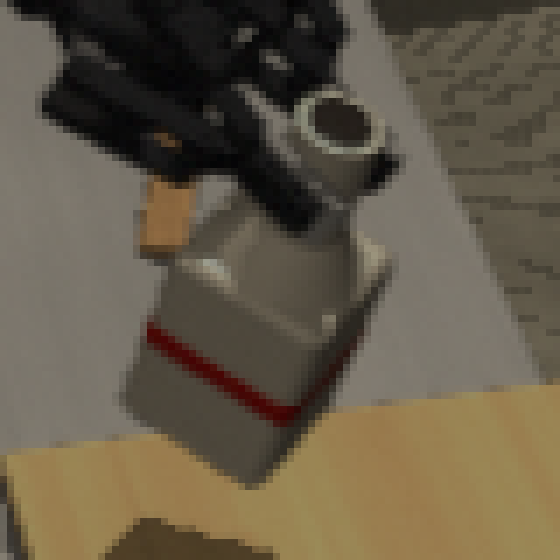

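```bash
python3 - <<'E'
from h import *
s=sense();R=s["tcp_rot"];gp=s["position"]+.006*R[:,2]
u=np.array([.7071,-.7071,0]);w=np.array([-.7071,-.7071,0]);Zv=np.array([0,0,1.])
f=np.load("side1.npz");P=cloud("side",f["d"]);hsv=cv2.cvtColor(f["p"],cv2.COLOR_RGB2HSV).astype(int)
k=np.zeros((400,640),bool);k[168:184,332:350]=1;k&=(np.linalg.norm(P-gp,axis=2)<.16)
c,nn,e,N=plane(P[k]);nn*=np.sign(nn@w);print("face",nn,(c-gp)@w,e,N)
px=np.array([[148,330],[285,415],[318,343],[250,487],[178,262],[120,405]])/7+[310-.5+.07,120-.5+.07]
for name,n0 in(("fit",nn),("ideal",w)):
    o,d=rays("side",px);p0=gp+.032*w if name=="ideal" else c
    Q=o+d*(((p0-o)@n0)/(d@n0))[:,None]-gp
    U=Q@u;V=Q[:,2];print(name,np.round(np.c_[U,V]*1000,1).tolist())
    for i,j in((0,1),(2,3),(4,5),(2,4),(3,5)):print(i,j,"len",np.hypot(U[i]-U[j],V[i]-V[j]),"ang",np.degrees(np.arctan2(V[j]-V[i],U[j]-U[i])))
E
```

```text
face [-0.66369645 -0.74681074 -0.04219879] 0.03264211278478913 0.001030088986966509 226
fit [[-48.9, -72.0], [7.9, -87.4], [19.7, -48.7], [-5.4, -128.7], [-36.6, -35.7], [-61.0, -113.4]]
0 1 len 0.0588428125130827 ang -15.158011886410284
2 3 len 0.08381072103629095 ang -107.38004846668927
4 5 len 0.08147078506993032 ang -107.41919991960876
2 4 len 0.057770356878192326 ang 166.9452224250897
3 5 len 0.057696762307933455 ang 164.62334280118904
ideal [[-50.8, -74.7], [8.5, -86.4], [19.7, -48.7], [-4.2, -126.7], [-39.0, -39.0], [-62.3, -115.3]]
0 1 len 0.060436511727744266 ang -11.138086316207556
2 3 len 0.08166327573249045 ang -107.03243242733957
4 5 len 0.07978607047544073 ang -106.96781507535994
2 4 len 0.05949907214666005 ang 170.65856533957853
3 5 len 0.059187533056703726 ang 168.86902427910908
```

```bash
python3 - <<'E'
from h import *
command_gripper(0.0,120)
P=placeR(np.radians(-45),np.radians(14)); B=np.array([.64,.02,.138]); G=B-.006*P[:,2]
move_l(G+[0,0,.05],P,feed=.03); s=sense(); print(s["position"]-G,s["finger_gap"],s["wrist_force"],s["time_s"])
p,d=camera("side");np.savez("side2.npz",p=p,d=d)
cv2.imwrite("pics/b2.png",cv2.resize(p[120:220,300:400],None,fx=6,fy=6,interpolation=0)[:,:,::-1])
E
```

```text
[0.00027978 0.00046468 0.04972921] 0.029577125392514957 [ 0.45446504  0.38034342 -2.68195052] 8.525
```

View pics/b2.png

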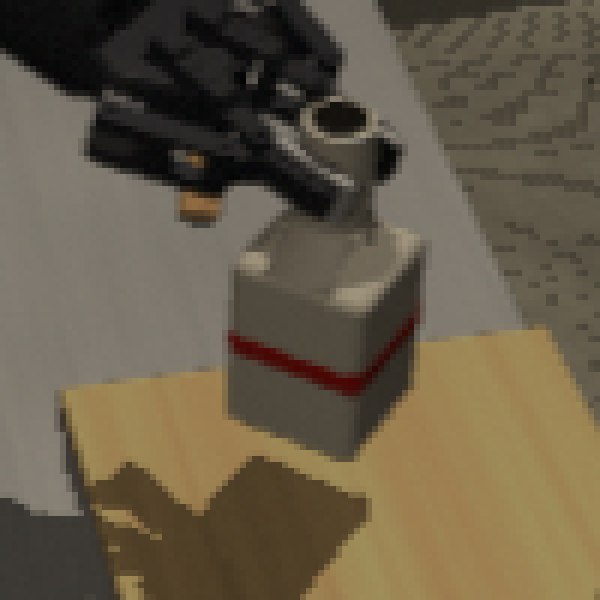

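The bottle now hangs nearly upright: front edge from crop (366,318) to (350,460), band from (230,340) to (352,388). I'll compute the residual tilt.

```bash
python3 - <<'E'
from h import *
s=sense();R=s["tcp_rot"];gp=s["position"]+.006*R[:,2]
u=np.array([.7071,-.7071,0]);w=np.array([-.7071,-.7071,0])
px=np.array([[230,340],[352,388],[365,318],[350,460],[230,268],[228,415]])/6+[300-.5+.08,120-.5+.08]
o,d=rays("side",px);Q=o+d*(((gp+.032*w-o)@w)/(d@w))[:,None]-gp
U=Q@u;V=Q[:,2];print(np.round(np.c_[U,V]*1000,1).tolist())
for i,j in((0,1),(2,3),(4,5),(4,2),(5,3)):print(i,j,"len",np.hypot(U[i]-U[j],V[i]-V[j]).round(4),"ang",np.degrees(np.arctan2(V[j]-V[i],U[j]-U[i])).round(1))
E
```

```text
[[-28.7, -86.7], [31.6, -83.9], [34.9, -45.3], [33.5, -122.9], [-30.2, -48.8], [-28.1, -128.4]]
0 1 len 0.0604 ang 2.6
2 3 len 0.0777 ang -91.0
4 5 len 0.0796 ang -88.5
4 2 len 0.0652 ang 3.1
5 3 len 0.0619 ang 5.1
```

```bash
python3 - <<'E'
from h import *
P=placeR(np.radians(-45),np.radians(14)); B=np.array([.64,.02,.138]); G=B-.006*P[:,2]
move_l(G+[0,0,.012],feed=.06)
print(move_l(G-[0,0,.008],feed=.015,until_force=5)); s=sense(); print(s["position"]-G,s["wrist_force"],s["time_s"])
sleep(.2)
w=sense()["wrist_force"]; print(w)
command_gripper(.06); sleep(.3); command_gripper(.085)
s=sense();print(s["wrist_force"],s["finger_gap"])
p,d=camera("side");np.savez("side3.npz",p=p,d=d)
cv2.imwrite("pics/b3.png",cv2.resize(p[120:220,300:400],None,fx=6,fy=6,interpolation=0)[:,:,::-1])
E
```

```text
True
[ 0.0002255  -0.00044933  0.00316589] [-0.63246983  0.58280746  3.53165859] 10.1083
[ 0.55094966 -1.2488711   6.41425776]
[ 0.42323383 -0.87708738 -0.04012377] 0.08524094254835617
```

View pics/b3.png

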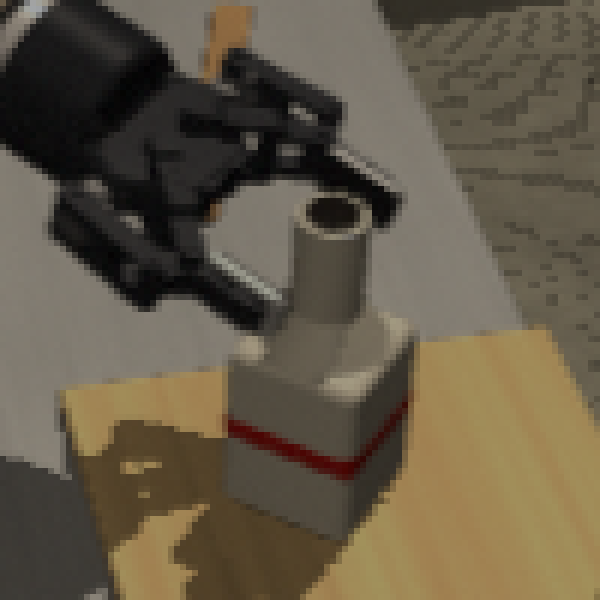

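The bottle stands upright on the board, front edge at crop (345,390–540), and the fingers are clear of the neck at (335,250). Next I retreat, measure the bottle and go above the gun.

```bash
cat >> h.py <<'E'
def down(b):
    y=np.array([-np.sin(b),np.cos(b),0]);z=np.array([0,0,-1.]);return np.c_[np.cross(y,z),y,z]
GB=np.radians(12.1);GO=np.array([.3885,-.3215,.004]);GG=GO+[.005*np.cos(GB),.005*np.sin(GB),0]
E
python3 - <<'E'
from h import *
R=sense()["tcp_rot"];p=sense()["position"]
move_l(p-.12*R[:,2],feed=.15); move_l(p-.12*R[:,2]+[0,0,.15],feed=.2)
for F in(down(GB),flip(down(GB))): print(np.round(inverse_kinematics(GG+[0,0,.03],F),2))
for F in(down(np.pi/4),flip(down(np.pi/4))): print(inverse_kinematics([.494,-.126,.07],F))
b=sense()["joint_pos"];print(np.round(b,2))
movep(GG+[0,0,.2],down(GB)); print(sense()["time_s"],np.round(sense()["joint_pos"],2))
for n in("top","side"):
    f,d=camera(n);np.savez(n+"4.npz",p=f,d=d);P=cloud(n,d);X,Y,Z=np.moveaxis(P,2,0)
    m=(np.hypot(X-.64,Y-.02)<.08)&(Z>.02)
    mu=m&(Z>.05)&(Z<.105);print(n,"body",rect(P[mu]),"rim",rect(P[m&(Z>.155)]),np.nanmax(Z[m]))
    if n=="side":
        hsv=cv2.cvtColor(f,cv2.COLOR_RGB2HSV).astype(int);red=m&((hsv[...,0]<8)|(hsv[...,0]>172))&(hsv[...,1]>120)
        print("red z",P[red].mean(0))
    bd=(Z>.03)&(np.hypot(X-.64,Y-.02)<.08)&(Z<.095)
    Q=P[bd]
    for k,lbl in ((Q[(Q@[.7071,.7071,0])<(.64+.02)*.7071-.024],"face-135"),(Q[(Q@[.7071,-.7071,0])>(.64-.02)*.7071+.026],"face-45")):
        if len(k)>30: c,nn,e,N=plane(k);print(lbl,c,nn,e,N)
    for nm,(x,y) in (("dish",(.6,-.27)),):
        k=(np.hypot(X-x,Y-y)<.09)&(Z>.012)&(Z<.04); print(nm,rect(P[k])[:2])
cv2.imwrite("pics/top4.png",np.load("top4.npz")["p"][:,:,::-1])
E
```

```text
[ 1.44  0.9  -1.19  2.06  1.05  0.99  1.46]
[ 1.04  0.58 -0.56  2.08  0.53  0.62 -1.24]
[ 0.99378486  0.77524489 -1.13867605  2.03977997  0.89970755  0.94679025
  1.71814028]
[ 0.70293222  0.55442539 -0.6854775   2.05359138  0.53383959  0.71412181
 -1.11008318]
[-0.27  0.41 -0.62  2.13  1.51  1.6  -0.91]
15.6667 [ 1.47  0.49 -1.13  1.94  0.51  1.04  1.9 ]
top body (array([0.639 , 0.0188]), array([0.0643, 0.064 ]), 48.3, [[0.593999981880188, 0.01600000075995922], [0.6420000195503235, -0.026000000536441803], [0.6840000152587891, 0.02199999988079071], [0.6359999775886536, 0.06400000303983688]]) rim (array([0.6394, 0.0188]), array([0.0298, 0.03  ]), 63.3, [[0.6190000176429749, 0.012000000104308128], [0.6460000276565552, -0.0010000000474974513], [0.6589999794960022, 0.02500000037252903], [0.6330000162124634, 0.039000000804662704]]) 0.16712931261566366
face-135 [ 0.61797183 -0.00422926  0.07122339] [ 0.6601987   0.75087772 -0.01789741] 0.0007449934529136121 48
dish (array([ 0.6294, -0.2973]), array([0.098 , 0.0971]))
side body (array([0.6393, 0.0154]), array([0.0661, 0.0641]), 49.1, [[0.5929999947547913, 0.010999999940395355], [0.6420000195503235, -0.03099999949336052], [0.6850000023841858, 0.01899999938905239], [0.6370000243186951, 0.061000000685453415]]) rim (array([0.6397, 0.0175]), array([0.031 , 0.0329]), 0.8, [[0.6240000128746033, 0.03400000184774399], [0.6240000128746033, 0.0010000000474974513], [0.6549999713897705, 0.0010000000474974513], [0.6549999713897705, 0.03400000184774399]]) 0.16470249979437568
red z [ 0.63055818 -0.00733225  0.05837945]
face-135 [ 0.62031391 -0.00598915  0.06341935] [ 0.66048602  0.75082668 -0.00418508] 0.0009528971551534088 329
face-45 [ 0.66032174 -0.00603984  0.06406882] [-0.73518612  0.67784592 -0.00512574] 0.0008682460075249148 179
dish (array([ 0.6298, -0.2977]), array([0.0978, 0.0976]))
```

View pics/top4.png

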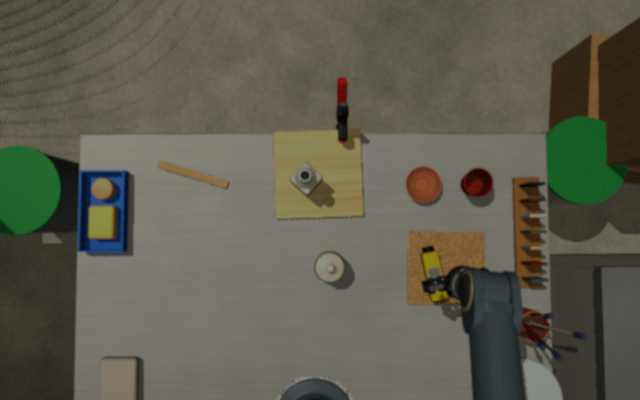

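The top view shows the bottle standing at (305,177), wholly on the board and clear of the clamp at (342,140), and the arm over the gun. Next: pick up the gun, raise it and check.

```bash
python3 - <<'E'
from h import *
T=GG+[0,0,.030]
move_l(T+[0,0,.03],feed=.15); print(move_l(T,feed=.04,until_force=8)); s=sense();print(s["position"]-T,s["wrist_force"])
command_gripper(0,70); s=sense();print(s["finger_gap"],s["gripper_force"],s["wrist_force"],s["position"])
move_l(s["position"]+[0,0,.10],feed=.12)
b=np.radians(48.5);d=np.array([np.cos(b),np.sin(b),0]);C=np.array([.6395,.018,0])
A=C-(.032+.10+.07)*d; A[2]=s["position"][2]+(.057-.022)
np.save("A.npy",np.r_[A,s["position"]])
move_l(A+[0,0,.03],down(b),feed=.15); s=sense();print(s["position"]-A,s["finger_gap"],s["time_s"],np.round(s["joint_pos"],2))
for n in("top","side"):
    f,dd=camera(n);np.savez(n+"5.npz",p=f,d=dd);P=cloud(n,dd);X,Y,Z=np.moveaxis(P,2,0)
    hsv=cv2.cvtColor(f,cv2.COLOR_RGB2HSV).astype(int);yel=(hsv[...,0]>20)&(hsv[...,0]<34)&(hsv[...,1]>150)&(hsv[...,2]>60)&(np.hypot(X-A[0],Y-A[1])<.14)&(Z>.05)&(Z<.14)
    print(n,yel.sum(),rect(P[yel])); c,nn,e,N=plane(P[yel&(Z>.095)]) if (yel&(Z>.095)).sum()>20 else (0,0,0,0);print(c,nn,e,N)
    cv2.imwrite(f"pics/{n}5.png",cv2.resize(f[130:330,280:520],None,fx=3,fy=3)[:,:,::-1])
E
```

```text
False
[1.85317097e-04 4.89029502e-05 7.83940133e-05] [0.73122161 0.07604862 0.39547214]
0.04300788658647576 72.28843688964844 [0.07153199 0.58879566 3.50621691] [ 0.39376369 -0.32053807  0.03444404]
[-0.00036503 -0.00094274  0.02991125] 0.04281405113808223 20.8167 [ 0.98  0.7  -1.1   1.99  0.79  0.95  1.89]
top 112 (array([ 0.5367, -0.1015]), array([0.0226, 0.0425]), 39.0, [[0.5149999856948853, -0.09200000017881393], [0.5410000085830688, -0.125], [0.5590000152587891, -0.11100000143051147], [0.5320000052452087, -0.07800000160932541]])
[ 0.53681386 -0.10200235  0.10413993] [-0.0381871  -0.05222309 -0.99790505] 0.001154757046455094 65
side 318 (array([ 0.4993, -0.1483]), array([0.1261, 0.0559]), 46.6, [[0.4359999895095825, -0.17499999701976776], [0.47600001096725464, -0.21299999952316284], [0.5630000233650208, -0.12200000137090683], [0.5220000147819519, -0.08299999684095383]])
[ 0.47816578 -0.16742511  0.10458799] [ 0.00489269 -0.00616731  0.99996901] 0.0010262692358591176 246
```

View pics/side5.png

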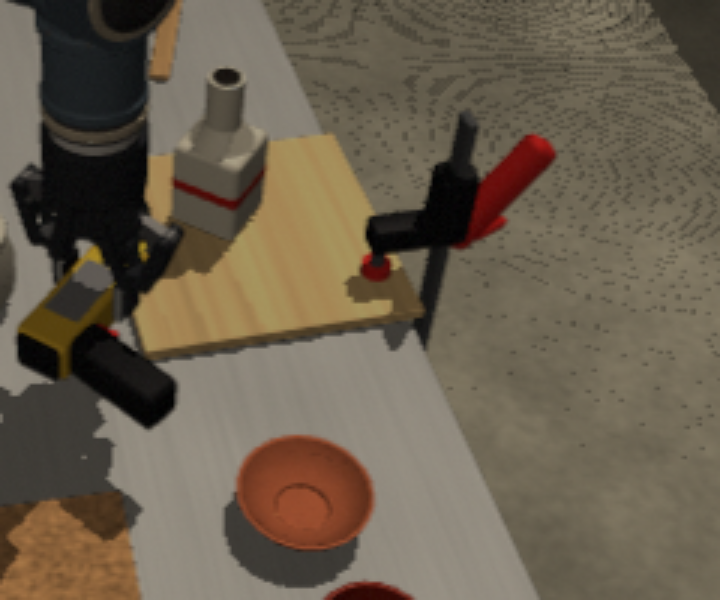

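```bash
python3 - <<'E'
from h import *
b=np.radians(48.5);d=np.array([np.cos(b),np.sin(b)]);l=np.array([-d[1],d[0]]);C=np.array([.6395,.018])
for n in("top","side"):
    f=np.load(n+"5.npz");P=cloud(n,f["d"]);X,Y,Z=np.moveaxis(P,2,0);s=(P[...,:2]-C)@d;q=(P[...,:2]-C)@l
    m=(Z>.097)&(Z<.112)&(s<-.1)&(s>-.32)&(q<.05)&(q>-.03); print(n,"s",s[m].min(),s[m].max())
    for lo in np.arange(-.30,-.12,.02):
        k=m&(s>=lo)&(s<lo+.02)
        if k.sum()>8: print(round(lo,2),k.sum(),np.round([q[k].min(),q[k].max(),q[k].mean(),Z[k].mean()],4))
E
```

```text
top s -0.17207111195833893 -0.13479857113805702
-0.18 44 [-0.0227  0.0213 -0.0066  0.1037]
-0.16 96 [-2.120e-02  2.070e-02  1.000e-04  1.032e-01]
-0.14 18 [-0.0136  0.0137 -0.0009  0.1016]
side s -0.2861507998902506 -0.14118297864821536
-0.3 43 [-0.0181  0.0169 -0.0013  0.1003]
-0.28 176 [-0.0298  0.0198 -0.0058  0.1038]
-0.26 150 [-0.0292  0.0204 -0.0045  0.1047]
-0.24 136 [-0.023   0.0206 -0.0039  0.1047]
-0.22 155 [-0.0289  0.0327  0.0008  0.1051]
-0.2 66 [-0.0153  0.0217  0.0078  0.1055]
-0.18 11 [-0.0241  0.0176 -0.0127  0.1048]
-0.16 9 [-0.0147 -0.0036 -0.0092  0.1024]
```

View pics/top5.png

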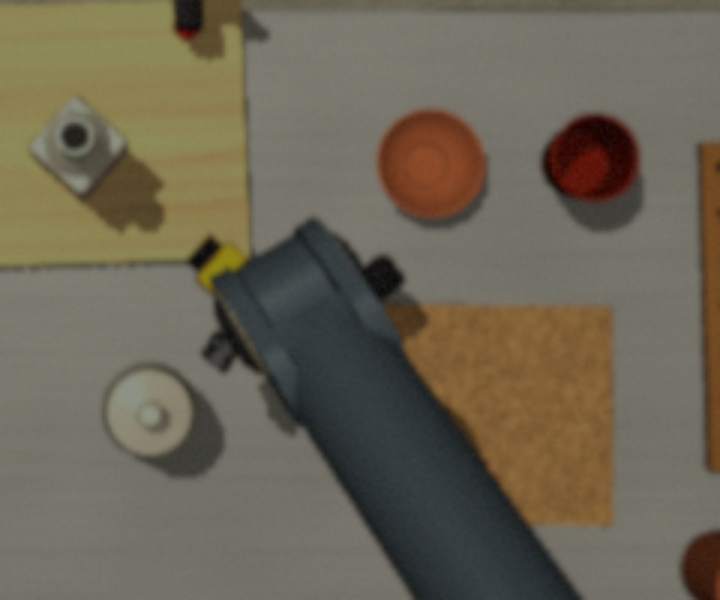

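Top view: the gun's nozzle at crop (205,250) points at the bottle (77,145), and it clears the jar and dish. Lateral error is under 1 mm and the gap about 10 cm. I'll lower, hold, then return the gun.

```bash
python3 - <<'E'
from h import *
v=np.load("A.npy");A,S=v[:3],v[3:]; b=np.radians(48.5)
move_l(A+[.0004,.0009,.0005],down(b),feed=.06); sleep(3.0)
s=sense();print(s["position"]-A,s["finger_gap"],s["time_s"])
f,dd=camera("side");P=cloud("side",dd);X,Y,Z=np.moveaxis(P,2,0);k=(Z>.06)&(Z<.085)&(np.hypot(X-.46,Y+.19)<.03);print("gun top z",np.median(Z[k]),"bottle",np.nanmax(Z[np.hypot(X-.64,Y-.018)<.02]))
move_l(A+[0,0,.04],feed=.1); move_l(S+[0,0,.08],down(GB),feed=.15); move_l(S+[0,0,.012],feed=.1)
print(move_l(S-[0,0,.003],feed=.015,until_force=2.5)); s=sense();print(s["position"]-S,s["wrist_force"])
command_gripper(.06); sleep(.2); command_gripper(.085); s=sense();print(s["wrist_force"])
move_l(s["position"]+[0,0,.18],feed=.15); movep([.3,-.5,.3],down(GB)); print(sense()["time_s"])
f,dd=camera("side");np.savez("side6.npz",p=f,d=dd);cv2.imwrite("pics/side6.png",f[:,:,::-1])
for n in("side","top"):
    f,dd=camera(n);P=cloud(n,dd);X,Y,Z=np.moveaxis(P,2,0);G=(abs(X-.38)<.1)&(abs(Y+.34)<.1)&(Z>.03)&(Z<.06);print(n,rect(P[G]),np.nanmedian(Z[G]))
    m=(np.hypot(X-.64,Y-.02)<.08)&(Z>.155);print("rim",rect(P[m])[:2])
E
```

```text
[0.00041126 0.00094413 0.00051072] 0.04302622274336744 24.5583
gun top z 0.07408704783649928 bottle 0.16624118812651545
True
[-1.01096468e-04  1.86342175e-05 -3.52677416e-06] [-0.81082315 -0.66011696  4.96445443]
[ 0.22829679 -0.69849261 -0.65730883]
31.4667
side (array([ 0.395 , -0.3627]), array([0.1501, 0.1261]), 11.0, [[0.3089999854564667, -0.3149999976158142], [0.3330000042915344, -0.4390000104904175], [0.48100000619888306, -0.4099999964237213], [0.4569999873638153, -0.28600001335144043]]) 0.03919994100659929
rim (array([0.6391, 0.0166]), array([0.0308, 0.0304]))
top (array([ 0.3981, -0.3611]), array([0.1509, 0.1254]), 12.1, [[0.3109999895095825, -0.3149999976158142], [0.3370000123977661, -0.43799999356269836], [0.48500001430511475, -0.40700000524520874], [0.45899999141693115, -0.2840000092983246]]) 0.039045128446035804
rim (array([0.6391, 0.0183]), array([0.0297, 0.0305]))
```

View pics/side6.png

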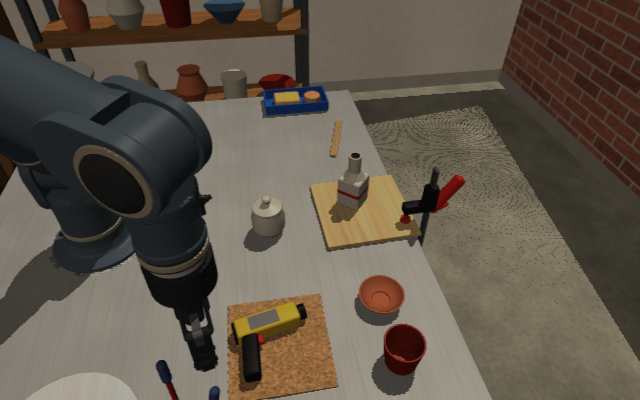

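The side view shows the bottle upright on the board at (353,185) and the gun flat on its mat at (268,325). The jar, dish, cup and stick are unmoved and the arm is clear.

```bash
python3 -c "
from rig import *
print(sense()['wrist_force']); print(finish_job())"
```

```text
[-0.41411556  0.04416782 -0.17652931]
the job is handed in; nothing more can be done
None
```

Job handed in after about 31 s of robot time: the bottle stands upright on the board, the gun was held on the red band for 3 s from about 10 cm, and it is back on its side on the cork mat with the other items left alone.

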